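Restock the pump-bottle rack at a makeup class

ROBOT

A 6-joint arm with a two-finger parallel gripper is mounted at the origin on the work surface. World frame = base frame: x ahead of the robot, y to its left, z up, the work surface at z = 0. Lengths are in mm, angles in rad, forces in N, time in s.
With the tool pointing down it reaches from about 275 to 725 mm from the base axis. Payload 15.9 kg.
Tool frame: the origin (TCP) lies midway between the tips of the shut fingers; the grasp point (between the pads) lies 19 mm behind it; z points along the fingers, y is the line along which they close (so a half turn about z gives the same grasp; the last joint's range is limited). The gripper opens to 85 mm and grips with 20 to 120 N. Pads are 22 mm wide; open, the fingers measure 114 mm over their backs; the gripper's body (76 mm by 85 mm) begins 54 mm behind the grasp point. The pads swing forward as they close: fully open they stand 13 mm farther back than shut.
Start: joints at [1.102, 0.213, -0.034, 1.323, 0, 1.571], TCP at [225.9, 446.043, 231.306] pointing down, gripper open.
Joint ranges: [-2.98, 2.98], [-0.74, 1.72], [-1.14, 1.35], [-2.1, 2.04], [-1.57, 1.44], [-3.14, 3.14]. Speed limits (rad/s): [1.89, 1.89, 2.39, 2.57, 3.14, 3.14].

INTERFACE

Orientations are given as a unit quaternion [x, y, z, w].
In Python, from cell import * gives the robot as it stands. Calls block until the motion is done:
- reach(position, orientation): joint-space move of the TCP to a pose.
- movel(position, ori=None, feed=150, guard=None): straight line of the TCP; ori=None keeps the orientation; feed is the mean speed in mm/s. With guard (N) it stops when the force on the tool has changed by that much, and returns True; else False.
- goto_joints(angles): joint-space move.
- open_gripper() and gripper_close(grasp_force=None): open the fingers fully, or close them until they stop; grasp_force is the grip in N (None keeps the last).
- hold(seconds).
- inverse_kinematics(position, orientation): joint angles nearest the present ones, or None.
- capture(name): name is "side" or "top" or "wrist"; returns a dict with "img" (480x640x3 uint8, red, green, blue), "K" (3x3 intrinsics, pixels), "eye" and "rotation" of the camera in the world. Camera axes: x right, y down, z forward; pixel columns grow to the right and rows downward; lengths in mm; the calibration is good to about 2 mm. A picture is of the moment at which its call begins. There is no depth.
A pose or a line that the arm cannot do raises MotionError and nothing moves.
- job_done(): hands the job in; it is judged then, once.
Readings, each from a call of its own:
- get_time(): time.
- get_joint_pos(): joint angles.
- get_qvel(): joint speeds.
- get_joint_efforts(): joint torques, N m.
- get_position(): TCP position.
- get_ee_rot(): TCP orientation.
- get_ft_force(): force on the tool from outside, world axes, zero at the start.
- get_moment(): the same for the moment, N m.
- get_gripper_width(): finger opening in mm.
- get_grip_force(): force on a finger pad.
Only numpy, scipy, OpenCV 4.12 (cv2) and the standard library are available. Lean on these libraries where they do the work, as an engineer would, in place of code of your own. Each camera call takes 0.05 s, during which the arm holds its last target. There are 200 camera calls.

TASK

Restock the bottle rack: wind its handwheel until the rail's pointer stands on the green line, then, with the rail left there, clear the cream jar off the round blue mat into the white tray, move the used bottle with the blue cap from the rack onto that mat, and stand every amber bottle from the table in the rack, between the rails. Then wind the rail in until its pointer stands on the red line. All the bottles must end standing upright; they are tall and top-heavy, so never tip one over, and leave the other things on the table alone.

Things in the scene. Friction and masses are not known exactly. Their poses are not given: they have to be found in the camera images.
- b1_mid (a point): Amber bottle, steel cap, on the table (may be absent). Top-heavy: 150 mm tall, about 0.22 kg, centre of mass 95 mm up, tips over at about 12 degrees. Round body 42 mm wide up to 86 mm, neck 22 mm wide, heavy round cap 28 mm wide from 100 mm up to the flat top: grip it there. The point lies on the axis half-way up, 75 mm above the foot; z is up towards the cap.
- b2_mid (a point): Amber bottle, steel cap, on the table (may be absent). Top-heavy: 150 mm tall, about 0.22 kg, centre of mass 95 mm up, tips over at about 12 degrees. Round body 42 mm wide up to 86 mm, neck 22 mm wide, heavy round cap 28 mm wide from 100 mm up to the flat top: grip it there. The point lies on the axis half-way up, 75 mm above the foot; z is up towards the cap.
- b3_mid (a point): Amber bottle, steel cap, on the table (may be absent). Top-heavy: 150 mm tall, about 0.22 kg, centre of mass 95 mm up, tips over at about 12 degrees. Round body 42 mm wide up to 86 mm, neck 22 mm wide, heavy round cap 28 mm wide from 100 mm up to the flat top: grip it there. The point lies on the axis half-way up, 75 mm above the foot; z is up towards the cap.
- b4_mid (a point): Amber bottle, steel cap, on the table (may be absent). Top-heavy: 150 mm tall, about 0.22 kg, centre of mass 95 mm up, tips over at about 12 degrees. Round body 42 mm wide up to 86 mm, neck 22 mm wide, heavy round cap 28 mm wide from 100 mm up to the flat top: grip it there. The point lies on the axis half-way up, 75 mm above the foot; z is up towards the cap.
- used_mid (a point): Used clear bottle, blue cap, in the rack at the start. Top-heavy: 150 mm tall, about 0.22 kg, centre of mass 95 mm up, tips over at about 12 degrees. Round body 42 mm wide up to 86 mm, neck 22 mm wide, heavy round cap 28 mm wide from 100 mm up to the flat top: grip it there. The point lies on the axis half-way up, 75 mm above the foot; z is up towards the cap.
- mat: Round blue mat, 110 mm across and 4 mm thick, fixed to the table; the origin is the centre of its underside. The used bottle must stand wholly on it.
- jar_mid (a point): White round cream jar with a black lid, upright on the blue mat at the start: 50 mm wide, 50 mm high, 0.12 kg. The point lies on its axis half-way up, 25 mm above its foot; z up.
- tray: White square tray fixed to the table: 120 x 120 mm outside, walls 4 mm thick and 16 mm high, floor 4 mm thick. The origin is the centre of its underside. The jar must stand upright on its floor.
- rack: Bottle rack fixed to the table; origin on the table, z up. Black floor plate, top 8 mm above the table, x -80 to +55, y -138 to +138 mm. Two aluminium rails along y (y -135 to +135 mm), 8 mm thick, tops 46 mm above the table: the rear one fixed, inner face at x = +30 mm, the front one sliding along x. At the -y end a grey gearbox, 52 mm high, with the handwheel.
- rack_middle (a point): Place for bottles: on the floor plate (8 mm above the table), at rack x +5 mm, y 0; axes as the rack's. Bottles stand upright on the plate in a row along y, between the rails, their axes within 110 mm of this point along y. A bottle at rack x +5 mm clears both rails with the pointer on green or on red.
- rail (a joint): Travel of the front rail in m towards the rear rail (rack +x), 0 (fully open) to 0.032 (stop). Its inner face is at rack x = -0.046 + value; the gap between the rails is 0.076 - value. Pointer on the green line at 0.006 (gap 70 mm), on the red line at 0.028 (gap 48 mm), each good to about 2 mm. Moved by the handwheel alone; stays where it is left.
- pointer (a point): Black pointer on the +y end of the front rail, 33 mm above the table, over a white scale block (30 mm high, y +139 to +173 mm) with a green and a red line and ticks. It is at rack x = -0.050 + rail value: green line at rack x -44 mm, red line at -22 mm.
- crank (a joint): Angle of the handwheel in rad, 0 to 16.755, about a vertical axis, growing clockwise as seen from above; a full turn (6.283) clockwise moves the rail 12 mm in (rail = 0.0019099 x crank). Turns against a light friction, about 2 N at the handle.
- crank_hub (a point): Centre of the top face of the handwheel, on its vertical axis, 68 mm above the table: black disc 92 mm across, 8 mm thick.
- crank_handle (a point): Red upright handle of the handwheel: round pin 18 mm wide, 46 mm high, spinning freely about its own axis, 34 mm from the wheel's axis; its top is 114 mm above the table. The point lies on its axis 27 mm above its foot (95 mm above the table), the height to grip. At crank value c it lies from the hub in the direction (-cos c, sin c) in the rack's x, y.
- sponge1: White makeup sponge 45 x 30 x 25 mm, loose. Not to be disturbed (to stay within 4 cm of its place).
- sponge2: Brown makeup sponge 45 x 30 x 25 mm, loose. Not to be disturbed (to stay within 4 cm of its place).
- brush: Black makeup brush 170 mm long lying on the table, loose. Not to be disturbed (to stay within 4 cm of its place).
- cup: Clear plastic cup 70 mm wide, 80 mm high, loose. Not to be disturbed (to stay within 4 cm of its place).

How it is judged (in metres and radians):
On the way, in this order (a step that is already met when the one before it is completed fails the run):
1. the rail is wound open: its pointer stands on the green line (within 2.5 mm) (value of joint rail between 0.0035 and 0.0085 m), for 0.2 s.
2. with the rail still at the green line, the jar stands in the tray, the used bottle stands on the mat and every amber bottle stands in the rack (value of joint rail between 0.0015 and 0.011 m and x of b1_mid in the frame of rack between -0.025 and 0.022 m and y of b1_mid in the frame of rack between -0.122 and 0.122 m and height (world z) of b1_mid between 0.078 and 0.088 m and angle between each of b1_mid, b2_mid, b3_mid, b4_mid, used_mid's own z axis and vertical below 0.12 rad and x of b2_mid in the frame of rack between -0.025 and 0.022 m and y of b2_mid in the frame of rack between -0.122 and 0.122 m and height (world z) of b2_mid between 0.078 and 0.088 m and x of b3_mid in the frame of rack between -0.025 and 0.022 m and y of b3_mid in the frame of rack between -0.122 and 0.122 m and height (world z) of b3_mid between 0.078 and 0.088 m and x of b4_mid in the frame of rack between -0.025 and 0.022 m and y of b4_mid in the frame of rack between -0.122 and 0.122 m and height (world z) of b4_mid between 0.078 and 0.088 m and horizontal distance between used_mid and mat below 0.037 m and height (world z) of used_mid between 0.074 and 0.084 m and horizontal distance between jar_mid and tray below 0.048 m and height (world z) of jar_mid between 0.024 and 0.035 m and angle between jar_mid's own z axis and vertical below 0.15 rad), for 0.3 s.
3. the rail is wound in: its pointer stands on the red line (within 2.5 mm) (value of joint rail between 0.0255 and 0.0305 m), for 0.2 s.
At the end, for the whole second after the job is handed in: The rail's pointer is on the red line (within 2.5 mm); every amber bottle stands upright (within 7 degrees) on the rack's floor between the rails; the used bottle stands upright on the mat, its axis within 37 mm of the mat's centre; the jar stands upright on the tray's floor (all of step 3 and x of b1_mid in the frame of rack between -0.025 and 0.022 m and y of b1_mid in the frame of rack between -0.122 and 0.122 m and height (world z) of b1_mid between 0.078 and 0.088 m and angle between each of b1_mid, b2_mid, b3_mid, b4_mid, used_mid's own z axis and vertical below 0.12 rad and x of b2_mid in the frame of rack between -0.025 and 0.022 m and y of b2_mid in the frame of rack between -0.122 and 0.122 m and height (world z) of b2_mid between 0.078 and 0.088 m and x of b3_mid in the frame of rack between -0.025 and 0.022 m and y of b3_mid in the frame of rack between -0.122 and 0.122 m and height (world z) of b3_mid between 0.078 and 0.088 m and x of b4_mid in the frame of rack between -0.025 and 0.022 m and y of b4_mid in the frame of rack between -0.122 and 0.122 m and height (world z) of b4_mid between 0.078 and 0.088 m and horizontal distance between used_mid and mat below 0.037 m and height (world z) of used_mid between 0.074 and 0.084 m and horizontal distance between jar_mid and tray below 0.048 m and height (world z) of jar_mid between 0.024 and 0.035 m and angle between jar_mid's own z axis and vertical below 0.15 rad); the robot touches nothing.
It fails at once if a bottle is tipped over (leans more than 40 degrees) (angle between any of b1_mid, b2_mid, b3_mid, b4_mid, used_mid's own z axis and vertical above 0.7 rad).
It fails at once if a bystander is moved by more than 4 cm (distance of any of sponge1, sponge2, brush, cup from where it was at the start of the episode above 0.04 m).
Of b1, b2, b3, b4 only 2 to 4 are there at a start; the rules pass over those that are not, and their reading is None.
At some moment in a run one of jar may be knocked a few centimetres aside while the robot is not near it.
Once in a run the grip may slacken for a moment while it holds something.
It also fails if it takes over 210 s, if anything falls off the work surface, if the arm or the gripper's body presses on something with over 40 N, if the wrist force passes 120 N, or if a joint passes its speed limit or range.

## Working session

There is one attempt and no reset: what is moved stays moved. The work goes in short steps, each a Python script; the robot and the scene stay as the last script left them, time stands still between calls to the robot, and variables do not carry over. Pictures are saved under pics/ and viewed, at most 14 in all, crops included, and the job is handed in when it is done.

```bash
mkdir -p pics; ls
python3 - <<'E'
from cell import *
import cv2
for n in ["top","side"]:
    c=capture(n); cv2.imwrite(f"pics/{n}0.png",c["img"][:,:,::-1]); print(n,c["K"],c["eye"],c["rotation"])
print(get_ee_rot(),get_time())
E
```

```text
pics
top [[447.3895109    0.         316.399105  ]
 [  0.         447.3895109  237.63219278]
 [  0.           0.           1.        ]] [ 395.66821385  -25.5784291  1054.66826608] [ 0.70863582 -0.70401131  0.03752797 -0.02819566]
side [[479.29127581   0.         325.33871033]
 [  0.         479.29127581 233.23868403]
 [  0.           0.           1.        ]] [426.09132417 534.89423899 750.75438894] [-0.05519789  0.9403534  -0.33545341  0.01263652]
[ 2.32268390e-01  9.72651595e-01 -5.00927680e-04 -1.37936703e-04] 0.1
```

View pics/top0.png

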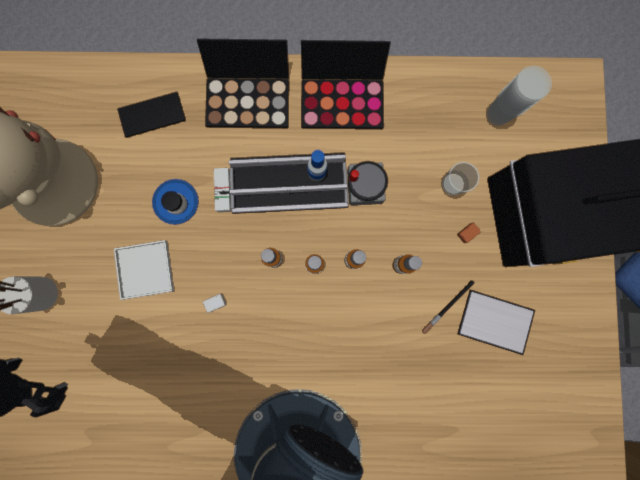

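View pics/side0.png

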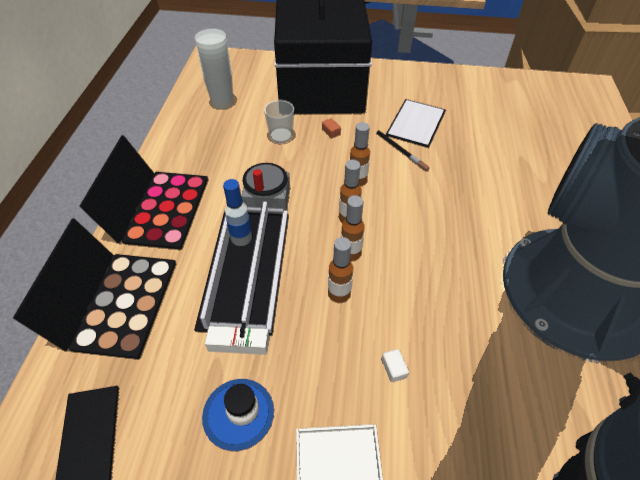

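The top view shows four amber bottles, with caps at about (268,255), (315,262), (358,257) and (414,263). The used bottle's cap is at (318,158) and the handwheel at (367,181), with its red handle at (354,175). The jar is on the mat at (174,201) and the tray is at (144,270). The side view shows the pointer at about (241,330), between the red line (235) and the green line (248). Next I'll zoom in on the rack and run the colour masks.

```bash
cat > h.py <<'E'
from cell import *
import numpy as np, cv2
from scipy.spatial.transform import Rotation as R
def Rm(c):
    r=np.asarray(c["rotation"]); return r if r.shape==(3,3) else R.from_quat(r).as_matrix()
def cast(c,uv,z):
    uv=np.atleast_2d(uv).astype(float)
    d=(Rm(c)@np.linalg.inv(c["K"])@np.c_[uv,np.ones(len(uv))].T).T
    e=np.asarray(c["eye"]); return e+d*((z-e[2])/d[:,2])[:,None]
def proj(c,P):
    p=(Rm(c).T@(np.atleast_2d(P)-np.asarray(c["eye"])).T).T
    p=(c["K"]@p.T).T; return p[:,:2]/p[:,2:]
def blobs(m,amin=15):
    n,l,s,ce=cv2.connectedComponentsWithStats(m.astype(np.uint8)*255)
    return [(s[i,4],ce[i].round(1),s[i,:4]) for i in range(1,n) if s[i,4]>=amin]
def hsv(c): return [x.astype(int) for x in cv2.split(cv2.cvtColor(c["img"],cv2.COLOR_RGB2HSV))]
E
python3 - <<'E'
from h import *
t=capture("top"); s=capture("side")
a=cv2.resize(t["img"][138:223,205:395],None,fx=4,fy=4,interpolation=cv2.INTER_CUBIC)
b=cv2.resize(s["img"][315:360,200:295],None,fx=5,fy=5,interpolation=cv2.INTER_CUBIC)
o=np.zeros((580,760,3),np.uint8); o[:340]=a; o[345:570,:475]=b
cv2.imwrite("pics/z1.png",o[:,:,::-1])
print(Rm(t).round(3))
H,S,V=hsv(t)
print("red",blobs((S>150)&((H<6)|(H>174))&(V>80)))
print("blue",blobs((S>120)&(H>100)&(H<125)&(V>60)))
print("amber",blobs((S>120)&(H>5)&(H<20)&(V>40)&(V<170),30))
sub=np.zeros(H.shape,bool); sub[235:290,240:440]=1
print("grey",blobs(sub&(S<60)&(V>60),15))
sub[:]=0; sub[230:315,100:240]=1
print("white",blobs(sub&(S<50)&(V>110),15))
sub[:]=0; sub[180:220,150:200]=1
print("black",blobs(sub&(V<60),15))
E
```

```text
[[ 0.006 -0.996  0.093]
 [-1.    -0.007 -0.013]
 [ 0.013 -0.093 -0.996]]
red [(np.int32(146), array([326.5,  87.4]), array([320,  81,  14,  14], dtype=int32)), (np.int32(106), array([310.5, 102.6]), array([305,  97,  13,  12], dtype=int32)), (np.int32(144), array([342.2, 103. ]), array([336,  97,  14,  13], dtype=int32)), (np.int32(19), array([ 11.4, 112.9]), array([  7, 111,   9,   5], dtype=int32)), (np.int32(112), array([326.4, 117.9]), array([321, 112,  12,  13], dtype=int32)), (np.int32(144), array([358. , 118.2]), array([352, 112,  13,  14], dtype=int32)), (np.int32(34), array([ 34.4, 135.4]), array([ 30, 132,   8,   8], dtype=int32)), (np.int32(55), array([354.3, 173.5]), array([351, 170,   8,   8], dtype=int32))]
blue [(np.int32(177), array([317.3, 158.4]), array([311, 150,  14,  18], dtype=int32)), (np.int32(63), array([315.6, 175.1]), array([308, 169,  18,  10], dtype=int32)), (np.int32(1118), array([175.2, 201. ]), array([153, 180,  45,  44], dtype=int32)), (np.int32(767), array([630.5, 278.1]), array([616, 253,  24,  53], dtype=int32))]
amber [(np.int32(44), array([310.5,
[... 925 characters left out ...]
, 251,  15,  14], dtype=int32)), (np.int32(19), array([346.4, 261.8]), array([345, 255,   5,  13], dtype=int32)), (np.int32(18), array([278.8, 261.9]), array([274, 256,   8,  11], dtype=int32)), (np.int32(149), array([314.1, 262.4]), array([308, 256,  13,  14], dtype=int32)), (np.int32(59), array([397.1, 265.8]), array([394, 256,  11,  18], dtype=int32)), (np.int32(171), array([413.9, 262.6]), array([406, 256,  16,  14], dtype=int32))]
white [(np.int32(2676), array([143. , 269.6]), array([114, 240,  58,  60], dtype=int32)), (np.int32(253), array([213.5, 302.9]), array([203, 294,  22,  19], dtype=int32))]
black [(np.int32(303), array([171.5, 200.9]), array([162, 192,  20,  19], dtype=int32))]
```

View pics/z1.png

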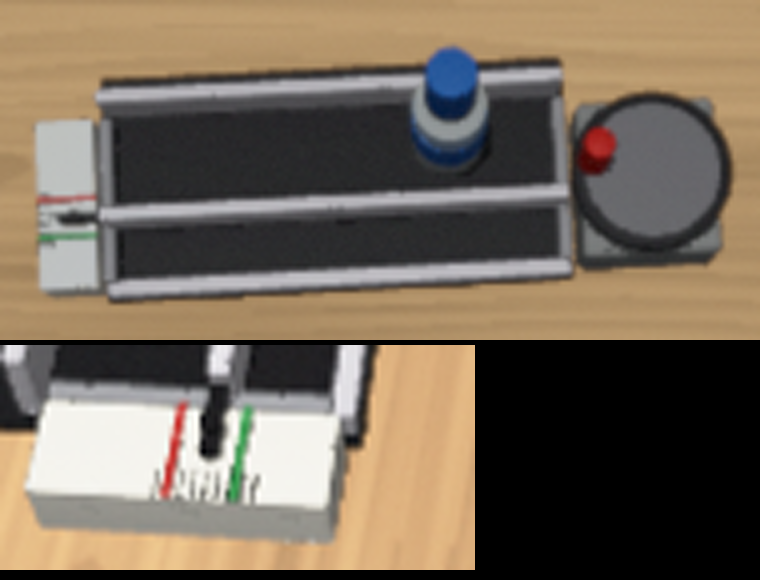

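Run:
```python
from h import *
t=capture("top"); s=capture("side")
z=lambda p:np.array(p)/4.+[205-.4,138-.4]
def c(p,h): return cast(t,z(p),h)[:,:2].round(1)
print("mid",c([[100,213],[568,190]],46),"rear",c([[98,92],[562,72]],46),"front",c([[110,290],[572,266]],46))
print("red",c([[40,202],[94,198]],30),"green",c([[40,239],[94,236]],30),"ptr",c([[75,217]],33))
print("block",c([[36,122],[94,122],[40,293],[98,291]],30))
print("hub",c([[653,171]],68),"handle top",c([[600,143]],114))
print("discextent",c([[575,171],[731,171],[653,93],[653,249]],68))
for n,p in dict(b1=[267.4,255.4],b2=[314.1,262.4],b3=[358.1,257.2],b4=[413.9,262.6],used=[317.3,158.4]).items(): print(n,cast(t,p,145)[0,:2].round(1))
print("mat",cast(t,[175.2,201.7],4)[0].round(1),"jar",cast(t,[171.5,200.9],45)[0].round(1),"tray",cast(t,[143,269.6],10)[0].round(1))
# side view
H,S,V=hsv(s)
print("red",blobs((S>150)&((H<6)|(H>174))&(V>80)&(np.arange(480)[:,None]<200)&(np.arange(640)>240)))
print("blue",blobs((S>120)&(H>100)&(H<125)&(V>60),60))
sub=np.zeros(H.shape,bool); sub[120:265,330:372]=1
for a in blobs(sub&(S<70)&(V>50),60): print(a)
```

```text
mid [[ 595.5  160. ]
 [ 611.2 -107.1]] rear [[ 665.9  162.8]
 [ 680.2 -103.7]] front [[ 551.2  153.3]
 [ 567.2 -109.4]]
red [[604.8 197.8]
 [607.5 166.6]] green [[583.1 197.2]
 [585.2 166.1]] ptr [[595.6 176.7]]
block [[652.  201.4]
 [652.4 167.7]
 [551.6 196.3]
 [553.  163. ]]
hub [[ 617.7 -153.1]] handle top [[ 622.4 -118.8]]
discextent [[ 617.3 -109.3]
 [ 618.1 -197. ]
 [ 662.4 -153.3]
 [ 573.4 -152.9]]
b1 [443.6  62. ]
b2 [430. -33.]
b3 [ 441.1 -122.5]
b4 [ 430.9 -236.3]
used [645.8 -38.2]
mat [576.7 295.5   4. ] jar [571.4 291.4  45. ] tray [415.8 362.4  10. ]
red [(np.int32(167), array([257.7, 179.6]), array([253, 170,  10,  21], dtype=int32))]
blue [(np.int32(1043), array([481.7,   8.9]), array([417,   0, 107,  18], dtype=int32)), (np.int32(168), array([378.9,   5.5]), array([365,   2,  28,   8], dtype=int32)), (np.int32(1408), array([399.1,  45.2]), array([370,  20,  83,  43], dtype=int32)), (np.int32(383), array([232.2, 193.1]), array([223, 179,  19,  29], dtype=int32)), (np.int32(281), array([239.7, 229.2]), array([227, 214,  24,  24], dtype=int32)), (np.int32(2798), array([236.3, 418.2]), array([203, 379,  71,  72], dtype=int32))]
(np.int32(324), array([361.4, 134.8]), array([354, 122,  15,  27], dtype=int32))
(np.int32(494), array([354.5, 172.3]), array([344, 159,  26,  28], dtype=int32))
(np.int32(509), array([351.8, 209. ]), array([339, 196,  24,  28], dtype=int32))
(np.int32(589), array([345.3, 249.6]), array([333, 234,  31,  31], dtype=int32))
```

The rack comes out at origin (637, 28) with yaw 0.057. The rail is at about 16 mm and the crank at about 8.05, so it needs unwinding to π. I'm moving now, with a wrist check above the handle.

```bash
cat >> h.py <<'E'
YAW=0.057; O=np.array([637.,28.2]); HUB=np.array([617.7,-153.1])
Rz=np.array([[np.cos(YAW),-np.sin(YAW)],[np.sin(YAW),np.cos(YAW)]])
rack=lambda x,y:O+Rz@[x,y]
unrack=lambda p:Rz.T@(np.asarray(p)[:2]-O)
def ori(a):
    y=np.array([np.cos(a),np.sin(a),0]); z=np.array([0,0,-1.]); return R.from_matrix(np.c_[np.cross(y,z),y,z]).as_quat()
def pick_ori(p,a):
    j0=np.array(get_joint_pos()); best=None
    for q in (ori(a),ori(a+np.pi)):
        j=inverse_kinematics(list(p),list(q))
        if j is not None and (best is None or abs(j[5])<abs(best[1][5])): best=(q,j)
    return best
def handle(c,hub=None):
    return (HUB if hub is None else hub)+34*(Rz@[-np.cos(c),np.sin(c)])
def wind(c0,c1,z,feed=90,hub=None,step=.35):
    for c in np.linspace(c0,c1,int(np.ceil(abs(c1-c0)/step))+1)[1:]:
        movel([*handle(c,hub),z],feed=feed)
E
python3 - <<'E'
from h import *
p=[*handle(8.05),230.]
for P in ([*handle(8.05),78.],[*handle(np.pi),78],[*rack(5,100),117],[*rack(5,-50),117],[443,62,109],[431,-236,109],[577,295,110],[416,362,20]):
    b=pick_ori(P,YAW); print(np.round(P), None if b is None else b[1].round(2) if hasattr(b[1],'round') else np.round(b[1],2))
q,_=pick_ori(p,YAW); reach(p,list(q))
c=capture("wrist"); cv2.imwrite("pics/w1.png",c["img"][:,:,::-1])
H,S,V=hsv(c)
for a in blobs((S>150)&((H<6)|(H>174))&(V>80),60): print(a,cast(c,a[1],110)[0].round(1))
print(get_time(),handle(8.05),np.round(get_position(),1))
E
```

```text
[ 622. -119.   78.] [-0.19  0.55  0.07  1.09  0.    1.32]
[ 652. -151.   78.] [-0.23  0.62  0.19  1.14  0.    1.29]
[636. 128. 117.] [ 0.2   0.56  0.19  1.2   0.   -1.43]
[645. -21. 117.] [-0.03  0.55  0.17  1.19  0.    1.48]
[443  62 109] [ 0.14  0.17 -0.41  1.    0.   -1.49]
[ 431 -236  109] [-0.5   0.25 -0.3   1.02  0.    1.01]
[577 295 110] [ 0.47  0.56  0.17  1.18  0.   -1.16]
[416 362  20] [ 0.72  0.45 -0.26  0.86  0.   -0.91]
(np.int32(955), array([539. , 117.1]), array([522, 100,  35,  35], dtype=int32)) [764.7 -31.5 110. ]
(np.int32(870), array([490.7, 156.9]), array([475, 140,  33,  34], dtype=int32)) [737.1 -59.1 110. ]
(np.int32(912), array([570.4, 161.7]), array([554, 145,  34,  34], dtype=int32)) [792.5 -59.2 110. ]
(np.int32(838), array([522.5, 199.2]), array([506, 183,  34,  33], dtype=int32)) [764.7 -86.9 110. ]
(np.int32(654), array([319.3, 227.7]), array([308, 211,  24,  34], dtype=int32)) [ 622.5 -115.9  110. ]
(np.int32(777), array([477.2, 234.8]), array([462, 220,  32,  31], dtype=int32)) [ 737.1 -114.5  110. ]
2.8 [ 622.41141461 -119.42801502] [ 622.5 -118.5  230.1]
```

View pics/w1.png

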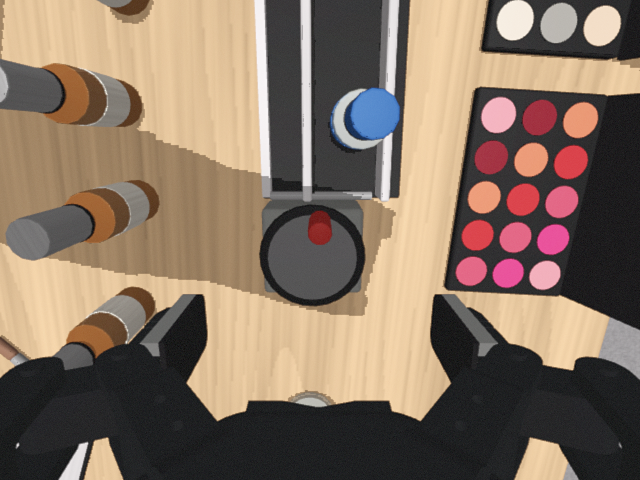

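The wrist view shows the red handle's top at about (320,235), the disc centred at about (313,254), and the used bottle's cap at (374,113). I'll check these numerically, then grip and wind to green.

Run:
```python
from h import *
c=capture("wrist")
print("handle",cast(c,[320,235],114)[0].round(1),"hub",cast(c,[312.5,253.5],68)[0].round(1),"used",cast(c,[374.5,113],150)[0].round(1))
h=cast(c,[320,235],114)[0,:2]; hub=cast(c,[312.5,253.5],68)[0,:2]
d=Rz.T@((h+handle(8.05))/2-(hub+HUB)/2); print("c",np.arctan2(d[1],-d[0])+2*np.pi,np.hypot(*d))
c0=np.arctan2(d[1],-d[0])+2*np.pi
movel([*handle(c0),78.],feed=120,guard=15)
gripper_close(40); print(np.round(get_position(),1),get_gripper_width(),np.round(get_ft_force(),1))
cs=np.linspace(c0,np.pi,16)
for k in cs[1:]:
    movel([*handle(k),78.],feed=90)
    print(np.round(get_ft_force(),1),end=' ')
print(get_time(),get_gripper_width())
s=capture("side")
b=cv2.resize(s["img"][315:360,200:295],None,fx=6,fy=6,interpolation=cv2.INTER_CUBIC)
t=capture("top"); a=cv2.resize(t["img"][138:223,205:395],None,fx=3,fy=3,interpolation=cv2.INTER_CUBIC)
o=np.zeros((530,570,3),np.uint8); o[:255]=a; o[260:530]=b
cv2.imwrite("pics/z2.png",o[:,:,::-1])
```

```text
handle [ 623.3 -120.2  114. ] hub [ 618.8 -148.9   68. ] used [649.1 -37.9 150. ]
c 8.05731322677695 31.51719380857568
[ 622.8 -119.4   78.2] 16.899596415205167 [-0.3  0.4  2.8]
[-1.  -2.9  3.3] [ 0.9 -4.8  2.2] [ 4.  -5.6  0.3] [ 6.9 -4.6 -1.4] [ 7.5 -1.6 -1. ] [ 6.5 -0.5 -0.3] [6.9 1.4 0.4] [4.6 2.8 3.3] [2.9 1.5 4.3] [2.3 0.6 4.7] [ 3.5 -2.7  4.1] [ 6.1 -4.1  2.7] [ 9.5 -3.7  1.9] [ 9.7 -0.4  0.5] [8.9 2.6 0.6] 9.0167 16.878213848329686
```

View pics/z2.png

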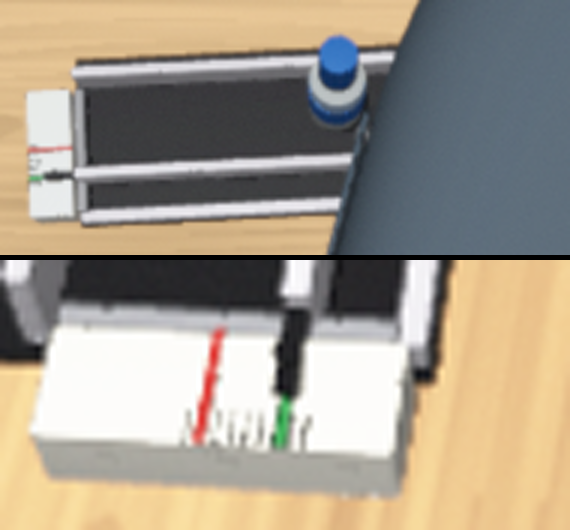

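The pointer is on the green line in both views. Next I release the handle and move the jar.

```bash
cat >> h.py <<'E'
def near(c,mask,z,p,r=60,amin=150):
    """centroid (world) of the mask blob nearest p"""
    L=[(np.hypot(*(cast(c,b[1],z)[0,:2]-p)),cast(c,b[1],z)[0,:2],b) for b in blobs(mask,amin)]
    L=[l for l in L if l[0]<r]
    return min(L,key=lambda l:l[0]) if L else None
E
python3 - <<'E'
from h import *
open_gripper(); p=get_position(); movel([p[0],p[1],235.],feed=250)
t=capture("top"); H,S,V=hsv(t)
m=near(t,V<60,50,np.array([571,291]),r=120,amin=100); print("top",m)
j=m[1]
q,_=pick_ori([*j,230.],YAW); reach([*j,230.],list(q))
c=capture("wrist"); H,S,V=hsv(c)
m2=near(c,V<70,54,j,60,300); print("wrist",m2, get_time())
cv2.imwrite("pics/w2.png",c["img"][:,:,::-1])
E
```

```text
top (np.float64(1.5229390873080793), array([572.34786009, 291.70895461]), (np.int32(187), array([170.7, 200.1]), array([162, 193,  20,  18], dtype=int32)))
wrist (np.float64(1.904238722111324), array([571.80243325, 289.88449998]), (np.int32(2025), array([318.8, 213.3]), array([294, 188,  51,  51], dtype=int32))) 12.75
```

View pics/w2.png

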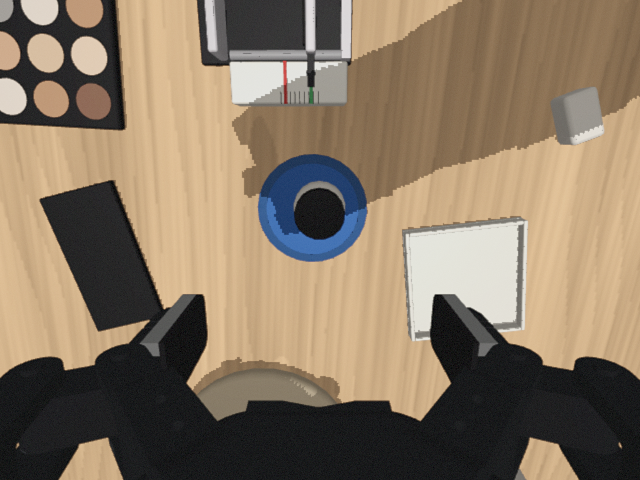

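The wrist view shows the jar lid at (319,213), the mat centre at (313,208) and the tray centre at about (466,278). I'll pick the jar and place it.

Run:
```python
from h import *
c=capture("wrist")
H,S,V=hsv(c)
mask=((H>95)&(H<125)&(S>100)&(V>50)).astype(np.uint8); ys,xs=np.nonzero(mask)
hull=cv2.convexHull(np.c_[xs,ys][ (xs>240)&(xs<390)&(ys>130)&(ys<290)].astype(np.int32)); (e,_,_)=cv2.fitEllipse(hull)
mat=cast(c,e,4)[0,:2]; tray=cast(c,[466,278],16)[0,:2]; print("mat",e,mat,"tray",tray)
tray=(tray+[415.8,362.4])/2
movel([572,290.7,60.],feed=200); movel([572,290.7,21.],feed=60,guard=15)
gripper_close(50); print(get_gripper_width(),get_grip_force(),np.round(get_position(),1))
x,y,_=get_position(); movel([x,y,75.],feed=120)
movel([*tray,75.],feed=180); print(get_gripper_width()); movel([*tray,34.],feed=120)
print("stop",movel([*tray,17.],feed=25,guard=4),np.round(get_position(),1),get_gripper_width())
open_gripper(); movel([*tray,230.],feed=250)
c=capture("wrist"); cv2.imwrite("pics/w3.png",c["img"][:,:,::-1]); print(get_time())
```

```text
mat (312.0665283203125, 207.4442901611328) [578.30990027 294.39653281] tray [418.43984968 356.0659685 ]
43.97947574348835 47.04763482171984 [572.1 290.8  21.7]
44.07066556471587
stop True [417.2 359.4  21.7] 44.228391179047634
19.3083
```

View pics/w3.png

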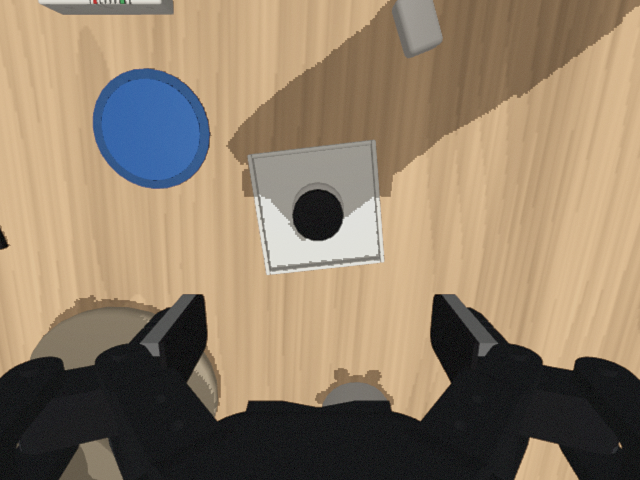

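The jar stands in the tray, with its lid at (318,215) and the tray centred at about (317,207). Next is the used bottle.

```bash
cat >> h.py <<'E'
def see_cap(c,p,blue=False):
    H,S,V=hsv(c)
    m=((S>120)&(H>100)&(H<125)&(V>60)) if blue else ((S<70)&(V>45))
    r=near(c,m,p[2],np.array(p[:2]),40,250); return r
def grab(p,foot,blue=False,F=80):
    """go above a bottle, refine with the wrist camera, grip by the cap"""
    p=np.array(p,float); q,_=pick_ori([*p,240.],YAW); reach([*p,240.],list(q))
    r=see_cap(capture("wrist"),[*p,foot+150],blue); print("wrist sees",None if r is None else (r[1].round(1),r[2]))
    if r is not None and r[0]<12: p=(p+r[1])/2
    print("hit",movel([*p,foot+109.],feed=150,guard=12)); gripper_close(F)
    print("width",get_gripper_width(),np.round(get_position(),1))
    movel([*p,foot+140.],feed=80); 
def carry(dest,foot,z0=75):
    """bottle in hand; set it down at dest on a surface at height foot"""
    x,y,_=get_position(); movel([x,y,z0+109.],feed=100); movel([*dest,z0+109.],feed=170)
    print("width",get_gripper_width()); movel([*dest,foot+109+22.],feed=100)
    print("touch",movel([*dest,foot+103.],feed=25,guard=3.5),np.round(get_position(),1),get_gripper_width())
    open_gripper(); movel([*dest,240.],feed=250)
E
python3 - <<'E'
from h import *
grab([646.3,-38.],8,True)
carry([577.7,295.],4)
c=capture("wrist"); cv2.imwrite("pics/w4.png",c["img"][:,:,::-1]); print(get_time())
E
```

```text
wrist sees (array([647.8, -33.9]), (np.int32(1896), array([322.1, 240.8]), array([300, 213,  44,  55], dtype=int32)))
hit False
width 26.160255719446322 [647.4 -35.9 117.4]
width 26.238653361875272
touch True [577.8 295.  113.4] 26.7470005732541
28.9
```

View pics/w4.png

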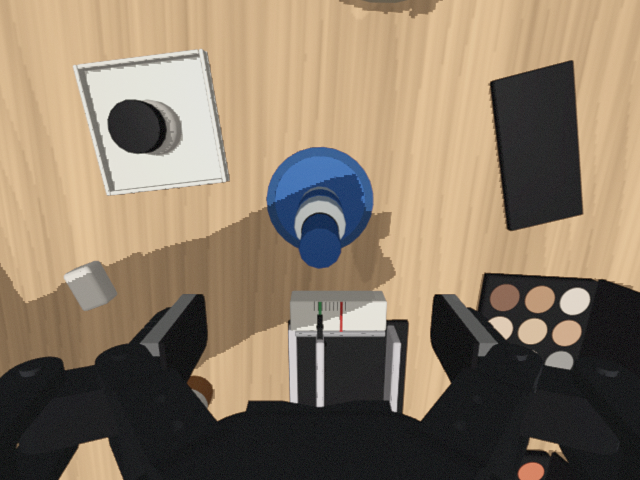

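The used bottle stands on the mat, with its cap at (320,249) and the mat centred at about (320,198). Now the amber bottles, beginning with b1.

Run:
```python
from h import *
grab([443.6,62],0)
carry(rack(5,98),8)
print(get_time())
c=capture("wrist"); cv2.imwrite("pics/w5.png",c["img"][:,:,::-1])
```

```text
wrist sees (array([444. ,  57.2]), (np.int32(1788), array([317.6, 234.4]), array([297, 207,  42,  54], dtype=int32)))
hit False
width 26.12987559895541 [444.2  59.6 109.4]
width 26.51207245573781
touch True [636.4 126.3 117.4] 26.694768165934207
38.6167
```

View pics/w5.png

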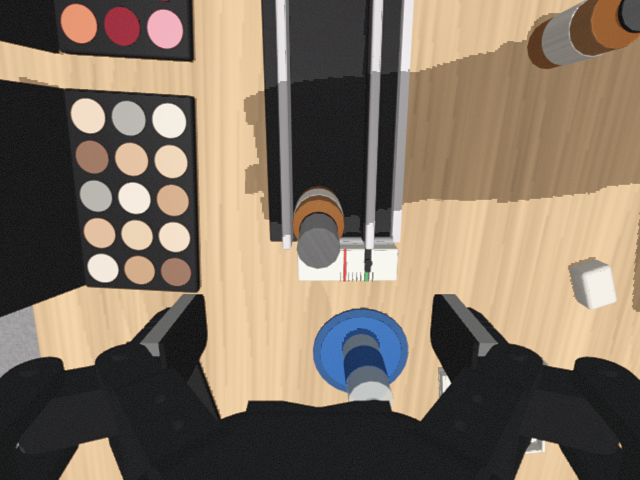

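b1 stands between the rails, with its cap at (318,245). The wrist blob includes the cap's side, which biases y, so I'll refine only x from it. Next b2 and b3.

```bash
sed -i 's|if r is not None and r\[0\]<12: p=(p+r\[1\])/2|if r is not None and r[0]<12: p[0]=(p[0]+r[1][0])/2|' h.py
python3 - <<'E'
from h import *
grab([430,-33],0)
carry(rack(5,48),8)
print(get_time())
grab([441.1,-122.5],0)
carry(rack(5,-2),8)
print(get_time())
t=capture("top"); a=cv2.resize(t["img"][130:300,90:490],None,fx=2,fy=2,interpolation=cv2.INTER_CUBIC); cv2.imwrite("pics/t2.png",a[:,:,::-1])
E
```

```text
wrist sees (array([430.1, -28.7]), (np.int32(1811), array([319.5, 236.3]), array([298, 209,  43,  54], dtype=int32)))
hit False
width 26.365746006560812 [430.4 -33.  109.4]
width 26.176306827750075
touch True [639.2  76.4 117.4] 26.45297000259634
48.0917
wrist sees (array([ 441.4, -119.5]), (np.int32(1819), array([318.8, 238.8]), array([298, 212,  43,  54], dtype=int32)))
hit False
width 26.589992000842205 [ 441.6 -122.6  109.4]
width 26.239575845898568
touch True [642.1  26.5 117.4] 26.236386533260067
56.25
```

View pics/t2.png

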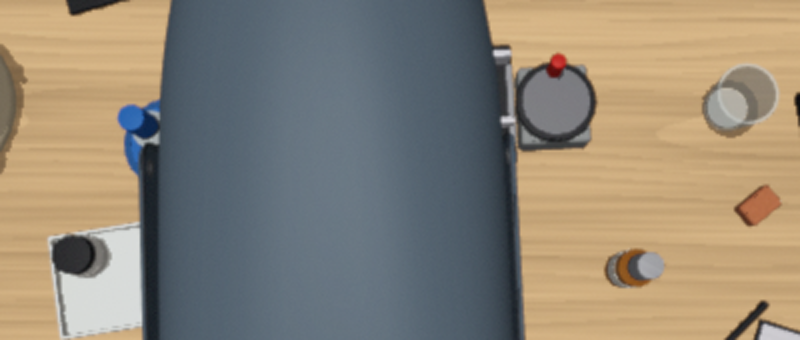

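The arm hides the rack in this view. b4 is still on the table at crop (648,266), the handle is at the top of the wheel, and the jar's lid is near the tray's edge at crop (76,255). I'll move b4, then check everything from a clear pose.

Run:
```python
from h import *
grab([430.9,-236.3],0)
carry(rack(5,-52),8)
x=[480,-330,260.]; q,_=pick_ori(x,YAW); reach(x,list(q)); print(get_time())
t=capture("top"); s=capture("side"); H,S,V=hsv(t)
print("jar",near(t,V<60,50,np.array([417,359]),80,80))
a=cv2.resize(t["img"][135:310,90:410],None,fx=2.5,fy=2.5,interpolation=cv2.INTER_CUBIC); cv2.imwrite("pics/t3.png",a[:,:,::-1])
cv2.imwrite("pics/s3.png",s["img"][:,:,::-1])
```

```text
wrist sees (array([ 430.8, -233.3]), (np.int32(1812), array([318.1, 238.8]), array([297, 212,  43,  54], dtype=int32)))
hit False
width 26.63468476676731 [ 431.2 -236.4  109.4]
width 25.86574436703862
touch True [645.  -23.4 117.5] 26.364930763144752
66.2583
jar (np.float64(36.49306100001565), array([442.68849736, 384.91996536]), (np.int32(310), array([126.7, 257.1]), array([117, 248,  21,  19], dtype=int32)))
```

View pics/t3.png

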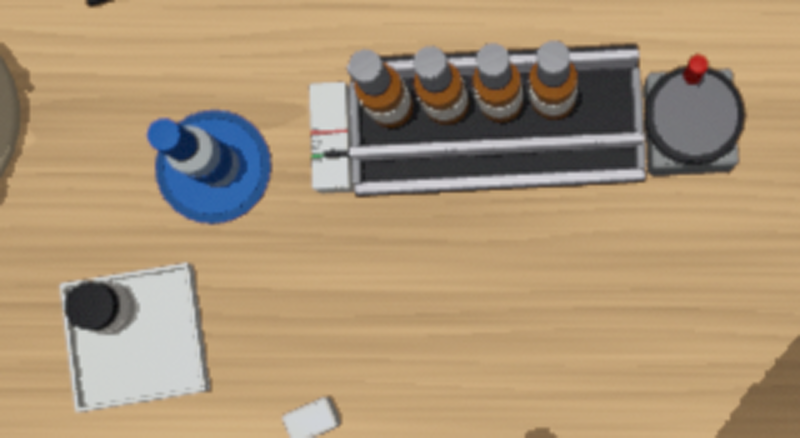

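View pics/s3.png

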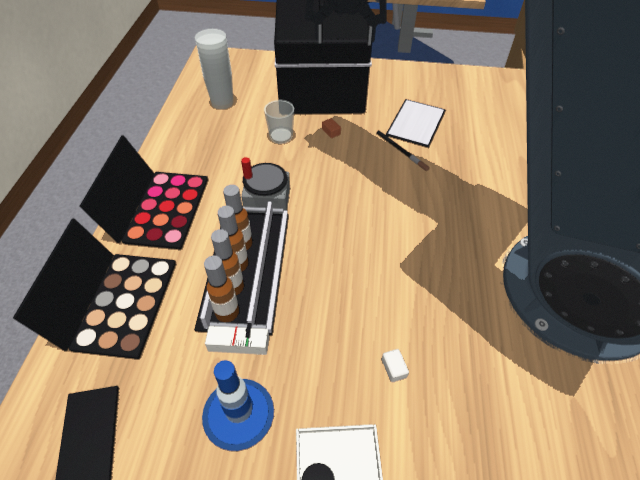

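All four amber bottles stand in the rack and the used bottle is on the mat. The jar was nudged to the tray's corner at about (442,384), but it is upright and about 36 mm from the centre, so within limits. The rail is still on green. Next I wind in to the red line.

Run:
```python
from h import *
p=handle(np.pi); q,_=pick_ori([*p,240.],YAW); reach([*p,240.],list(q))
c=capture("wrist"); H,S,V=hsv(c); r=near(c,(S>150)&((H<6)|(H>174))&(V>60),112,p,25,200); print(p,r)
print(movel([*p,78.],feed=120,guard=12)); gripper_close(40); print(get_gripper_width(),np.round(get_position(),1))
wind(np.pi,14.66,78.,feed=110)
print(np.round(get_ft_force(),1),np.round(get_position(),1),get_gripper_width(),get_time())
open_gripper(); x,y,_=get_position(); movel([x,y,240.],feed=200)
x=[480,-330,260.]; q,_=pick_ori(x,YAW); reach(x,list(q)); print(get_time())
t=capture("top"); s=capture("side"); H,S,V=hsv(t)
print("jar",near(t,V<60,50,np.array([417,359]),80,80))
a=cv2.resize(t["img"][135:310,90:410],None,fx=2.5,fy=2.5,interpolation=cv2.INTER_CUBIC)
b=cv2.resize(s["img"][315:360,200:295],None,fx=3.4,fy=3.4,interpolation=cv2.INTER_CUBIC)
o=np.zeros((600,800,3),np.uint8); o[:a.shape[0],:a.shape[1]]=a; o[440:440+b.shape[0],:b.shape[1]]=b
d=s["img"][160:320,190:310]; o[440:600,400:520]=d
cv2.imwrite("pics/t4.png",o[:,:,::-1])
```

```text
[ 651.64478195 -151.16304926] (np.float64(4.342671592794256), array([ 652.18783789, -146.85446633]), (np.int32(609), array([320.8, 221.6]), array([310, 206,  23,  32], dtype=int32)))
False
16.940641803196193 [ 652.7 -151.1   78.4]
[ 1.8 -1.7  8.7] [ 633.6 -123.2   78.2] 17.185612624784646 78.0417
80.675
jar (np.float64(36.65776206533517), array([442.91186974, 384.93003136]), (np.int32(310), array([126.7, 257. ]), array([117, 248,  21,  19], dtype=int32)))
```

View pics/t4.png

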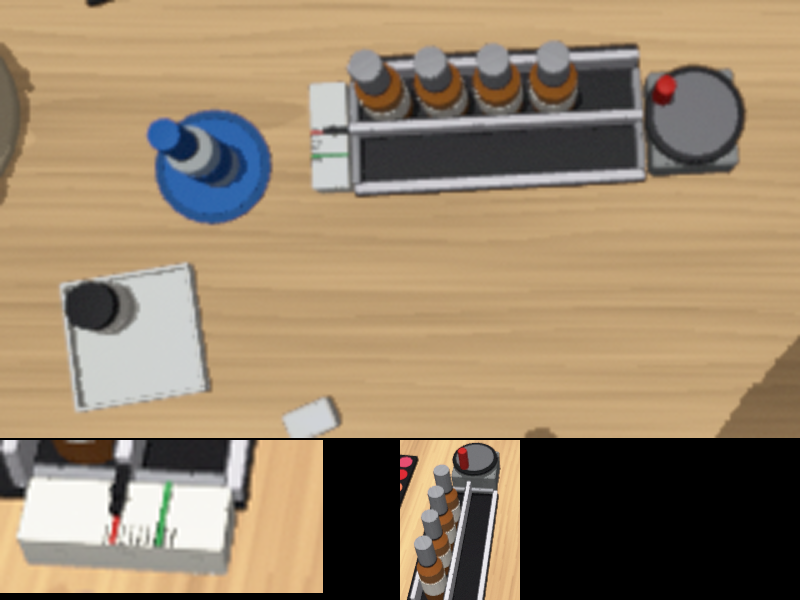

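The pointer stands on the red line, all the bottles are upright, the jar is in the tray and the arm is clear. I'm handing in the job.

```bash
python3 -c "
from cell import *
print(job_done())"
```

```text
the job is handed in; nothing more can be done
None
```

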